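Punch the heel block, then draw the jig's jaw open to the mark and hold it

TASK

Pick up the upright mallet and, while the jaw is still closed on the heel block, use it to knock the sprung punch of the jig all the way down and let it spring back; then stand the mallet upright on the bench top and let go of it. Next pull the jig's spring-return slide out by its knob until its pointer lines up with the brass mark clip, and finish while holding it there: do not let go. Work the punch with the mallet only, leave the clip where it is set and the heel block in its nest, and leave the tin, jar and shoe last alone.

Things in the scene. Friction and masses are not known exactly. Their poses are not given: they have to be found in the camera images.
- jig: Grey heel-punching jig fixed to the bench. Base plate 12 mm thick, spanning jig x -150..+125, y -72..+60 mm. Origin on the bench surface; z up; the slide is pulled along the jig's own -x. A dark steel bridge (26 mm along x, 96 mm along y, top 78 mm above the bench) crosses it at x = +70 mm and carries the punch.
- punch: Round steel punch standing in the bridge at jig x = +70 mm, y = 0: flat head 24 mm across, 14 mm thick. Origin at the centre of the head's top face, 106 mm above the bench when up. A spring holds it up; it goes straight down 12 mm to its stop (top then at 94 mm), needing about 5 N to start and 9 N at the bottom, and springs back when left.
- slide: Flat steel slide in the jig: a jaw at its +x end closes on the heel block, an upright black round knob (point knob_top) pulls it. Origin on the knob's axis at bench height; axes as the jig's. Closed: knob at jig x = -50, y = 0 mm. It slides along the jig's -x, at most 80 mm, against a spring that pulls it shut: about 4 N at first, 1.1 N more per 10 mm (9 to 11 N at the mark).
- knob_top (a point): Centre of the flat top of the slide's knob: an upright post about 24 mm across, free to grip from 36 to 100 mm above the bench; this point is 100 mm above the bench. Nothing within 70 mm of the closed knob is taller than 46 mm.
- pointer (a point): Tip of the slide's pointer, a steel bar 4 mm wide that sticks out sideways (towards the jig's -y) from the foot of the knob, 31 mm above the bench; in line with the knob's axis along the jig's x.
- mark_line (a point): The mark: middle (along jig x) of the inner side of a small brass clip, 10 mm wide along x, 14 mm deep, top 36 mm above the bench, on the rail along the jig's -y edge. Set 42 to 66 mm along -x from the closed pointer. The slide is at the mark when pointer and this point have the same jig x; the pointer's tip passes about 2 mm beside it.
- heel_block: Black rubber shoe-heel block with a brown foot, 58 x 56 x 35 mm, loose in the jig's nest under the punch; origin at the centre of its underside, 12 mm above the bench.
- mallet: Upright mallet (pounder), standing on the bench: steel striking head, a disc 52 mm across and 32 mm high whose flat underside is the striking face, with an upright wooden handle 26 mm across from 45 to 115 mm above the underside, 128 mm high over all; about 0.45 kg. Origin at the centre of the underside; z up along the handle.
- tin: Flat round dark polish tin, 76 mm across and 27 mm high. Bystander; it stands to one side of the jig and the mallet to the other. Origin at the centre of its underside.
- jar: Small amber glass jar with a black cap, 60 mm across, 85 mm high. Bystander, beyond the jig. Origin at the centre of its underside.
- shoe_last: Wooden shoe last, about 185 mm long, 66 mm wide, 75 mm high. Bystander, beyond the jig. Origin on the bench under its heel half.
Not all that is in view belongs to the job. Leave any red look-alike of the mallet alone.

How it is judged:
On the way, in this order (a step that is already met when the one before it is completed fails the run):
1. the punch is driven down to within 3 mm of its stop by the mallet held in the gripper, with the slide still closed (z of punch in the frame of jig below 0.097 m and contact force between mallet and punch above 1 N and contact force between the fingers and mallet above 1 N and x of slide in the frame of jig above -0.056 m).
2. the mallet stands upright on the bench, let go, and the punch is back up (height (world z) of mallet below 0.006 m and angle between mallet's own z axis and vertical below 0.1 rad and contact force between the fingers and mallet below 0.1 N and linear speed of mallet below 0.03 m/s and z of punch in the frame of jig above 0.103 m), for 0.2 s.
At the end, for the whole second after the job is handed in: The gripper holds the slide still (fingers in contact with over 2 N, nothing else propping it) with its pointer within 6 mm of the mark along the pull; the mallet stands upright (within 0.1 rad) on the bench top, let go; the punch is back up within 3 mm (all of step 2 and x of pointer in the frame of mark_line between -0.006 and 0.006 m and linear speed of slide below 0.01 m/s and contact force between the fingers and slide above 2 N and contact force between slide and mallet below 0.1 N and contact force between slide and heel_block below 1 N); the arm keeps its last pose, push and grip.
It fails at once if the robot itself presses the punch (contact force between any of the arm, the fingers and punch above 1 N).
It fails at once if the mallet is dropped or thrown (contact force between the fingers and mallet below 0.05 N and height (world z) of mallet above 0.015 m and linear speed of mallet above 0.35 m/s).
It fails at once if the mark clip is shifted by more than 4 mm (distance of mark_line from where it was at the start of the episode above 0.004 m).
It fails at once if the heel block leaves its nest (distance of heel_block from where it was at the start of the episode above 0.015 m).
It fails at once if the tin, jar or shoe last is moved by more than 20 mm (distance of any of tin, jar, shoe_last from where it was at the start of the episode above 0.02 m).
It also fails if it takes over 59 s, if anything falls off the work surface, if the arm or the gripper's body presses on something with over 40 N, if the wrist force passes 120 N, or if a joint passes its speed limit or range.

ROBOT

A 6-joint arm with a two-finger parallel gripper is mounted at the origin on the work surface. World frame = base frame: x ahead of the robot, y to its left, z up, the work surface at z = 0. Lengths are in m, angles in rad, forces in N, time in s.
With the tool pointing down it reaches from about 0.375 to 0.825 m from the base axis. Payload 5.5 kg.
Tool frame: the origin (TCP) lies between the finger pads; the fingertips stand 17 mm ahead of it and the grasp point (between the pads) lies 2 mm behind it (arm.tip_reach is the distance from the TCP to the fingertips, in m); z points along the fingers, y is the line along which they close (so a half turn about z gives the same grasp; the last joint's range is limited). The gripper opens to 85 mm and grips with 20 to 120 N. Pads are 22 mm wide; open, the fingers measure 114 mm over their backs; the gripper's body (76 mm by 85 mm) begins 54 mm behind the grasp point. The pads swing forward as they close: fully open they stand 13 mm farther back than shut.
Start: joints at [-1.33, 0.314, -0.047, 1.21, 0, 1.571], TCP at [0.143, -0.583, 0.248] pointing down, gripper open.
Joint ranges: [-2.67, 2.67], [-0.69, 1.73], [-1.03, 1.25], [-2.08, 2.16], [-1.42, 1.45], [-3.14, 3.14]. Speed limits (rad/s): [2.39, 2.39, 3.01, 3.14, 3.14, 3.14].

INTERFACE

Orientations are given as a unit quaternion [w, x, y, z].
In Python, from station import sensors, imaging, ticket, spotter, arm gives the robot as it stands.
- The arm moves only by the tool apply_moves, never from a script. Its argument "commands" is a list of rows, each a list of 3 entries, a list of its own where there are three numbers: the shift along the tool's x, y, z in fractions of the full range, 1 being 50 cm, then the turn, a rotation vector about the tool's x, y, z in fractions of the full range, 1 being 120 degrees, then the closure, from -1 (fully open) to 1 (shut). In form: [[[dx, dy, dz], [rx, ry, rz], fingers], ...]. A call has 1 to 5 rows; each row is the pose to reach, as a shift and turn from the pose commanded when the call began, along the tool's axes at that moment; what a row does not reach only later rows make up. A row lasts 1/12 s, in which the tool goes at most 41.7 mm and 7.16 degrees, less where a joint would pass 70% of its speed; a pose out of reach is approached as far as the arm can. A call with a gripper value outside its range is refused whole. The fingers move at their own pace and stop on an object; the grip force is fixed at half the most. Time passes only in rows, so rows that repeat a pose let the fingers close. It gives the time, the measured TCP pose, the force, the opening and the grip force at its end, in the units of the state.
- sensors.read_state(): the state, without advancing time (a new reading comes with each control period).
- imaging.snapshot(name): name is "scene" or "side" or "wrist"; returns a dict with "frame" (400x640x3 uint8, red, green, blue), "z_map" (400x640 float32, m along the optical axis (not along the pixel's ray), 0 where there is no reading), "fx", "fy", "cx", "cy" (pixels), "xyz" and "orientation" of the camera in the world. Camera axes: x right, y down, z forward; pixel columns grow to the right and rows downward; lengths in m; the calibration is good to about 2 mm. The wrist camera is an equidistant fisheye: a pixel r from the principal point sees the ray r / f radians off the axis. A picture is of the moment at which its call begins.
- ticket.finish_job(): hands the job in; it is judged then, once.
Trained networks look in a picture, given as the dict that the camera call returned (one of the last four; its "shot" number tells which), for a name from the list of things; names that differ only in an ending like _2 or _b are one class to them, and where a whole thing is asked for, a point or a joint stands for the part that bears it (a point fixed in the world has none). Each returns a list of dicts, best first, with "confidence" (0 to 1); they miss things now and then, are a little off and sometimes report something else, mostly with a low value. They report only what shows in the picture. A call takes as long as a camera call. They do not tell look-alikes from the thing itself.
- spotter.cut_out(picture, label): "pixels" (400x640 bool, what is visible of it) and "xy" ([column, row] in pixels, amid what is visible of it).
The state is a dict: "clock": time; "joints": joint angles; "joint_velocities": joint speeds; "effort": joint torques, N m; "ee_pos": TCP position; "tool_rot": TCP orientation; "force": force on the tool from outside, world axes, zero at the start; "ft_torque": the same for the moment, N m; "gripper_width": opening from 0.0 (shut) to 1.0 (fully open); "gripper_force": force on a finger pad.
Only numpy, scipy, OpenCV 4.12 (cv2) and the standard library are available. Lean on these libraries where they do the work, as an engineer would, in place of code of your own. Each camera call takes 0.05 s, during which the arm holds its last target. There are 200 camera calls.

## Working session

There is one attempt and no reset: what is moved stays moved. The work goes in short steps, Python scripts to look and compute and a tool call to move; the robot and the scene stay as the last step left them, time stands still between calls to the robot, and variables do not carry over. Pictures are saved under pics/ and viewed, at most 10 in all, crops included, and the job is handed in when it is done.

Besides the shell and the picture viewer there is one more tool, called after "Emit:" by a JSON object that holds its "method" and its "body". apply_moves: Moves the arm, as the interface text tells. Its arguments: {"type":"object","properties":{"commands":{"type":"array","items":{"type":"array"}}},"required":["commands"]}

```bash
mkdir -p pics; ls
cat > h.py <<'E'
import numpy as np, cv2
from scipy.spatial.transform import Rotation as R
from station import sensors, imaging, ticket, spotter, arm
def rot(q): return R.from_quat([q[1],q[2],q[3],q[0]]).as_matrix()
def cloud(p):
    z=p["z_map"]; v,u=np.mgrid[0:400,0:640]
    c=np.stack([(u-p["cx"])/p["fx"]*z,(v-p["cy"])/p["fy"]*z,z],-1)
    return c@rot(p["orientation"]).T+np.array(p["xyz"])
def save(p,n,box=None,s=1):
    f=p["frame"]
    if box: f=f[box[1]:box[3],box[0]:box[2]]
    cv2.imwrite("pics/"+n,cv2.resize(f[...,::-1],None,fx=s,fy=s,interpolation=cv2.INTER_CUBIC))
E
python3 - <<'E'
from h import *
np.set_printoptions(precision=4,suppress=True)
print(sensors.read_state())
fs=[]
for n in("scene","side"):
    p=imaging.snapshot(n); fs.append(p["frame"]); c=cloud(p)
    print(n,p["xyz"],p["orientation"],p["fx"])
    for l in("jig","punch","slide","heel_block","mallet","tin","jar","shoe_last","mark_line","pointer","knob_top"):
        try: r=spotter.cut_out(p,l)
        except Exception as e: print(l,e); continue
        for d in r:
            m=d["pixels"]&(p["z_map"]>0)
            if m.sum()<3: continue
            q=c[m]; print(l,round(d["confidence"],2),np.round(d["xy"]),m.sum(),"med",np.median(q,0),"lo",np.percentile(q,3,0),"hi",np.percentile(q,97,0))
    np.save(n+".npy",c); cv2.imwrite(f"pics/{n}0.png",p["frame"][...,::-1])
E
```

```text
pics
{'clock': 0.0, 'joints': array([-1.33  ,  0.3143, -0.0481,  1.2102, -0.    ,  1.5708]), 'joint_velocities': array([-0.0007,  0.0007, -0.    ,  0.0011, -0.0008, -0.0004]), 'effort': array([ -0.0015, -53.9589,  33.9751,   0.0193,  -0.0001,  -0.    ]), 'ee_pos': array([ 0.1429, -0.5821,  0.2474]), 'tool_rot': array([-0.0009,  0.9928,  0.1201, -0.0001]), 'force': array([ 0.0388, -0.6476,  0.4534]), 'ft_torque': array([-0.0127,  0.0421, -0.025 ]), 'gripper_force': 0.0, 'gripper_width': 0.9986753379600818}
scene [ 1.2749 -0.5083  0.7841] [-0.3878  0.8032  0.4037 -0.2039] 414.4166987842279
jig 0.96 [310. 219.] 3415 med [ 0.5821 -0.0276  0.0175] lo [ 0.4475 -0.0936  0.0048] hi [0.6826 0.0593 0.0937]
punch 0.41 [299. 177.] 63 med [0.4682 0.0039 0.1044] lo [ 0.4551 -0.0049  0.0821] hi [0.477  0.0134 0.1083]
slide 0.76 [306. 215.] 621 med [ 0.5768 -0.0254  0.0322] lo [ 0.4954 -0.0451  0.0184] hi [0.5949 0.0137 0.0998]
heel_block 0.72 [298. 197.] 161 med [ 0.4776 -0.0022  0.0472] lo [ 0.4571 -0.0274  0.0316] hi [0.4938 0.0266 0.0506]
mallet 0.87 [232. 227.] 567 med [ 0.4898 -0.2289  0.0448]
[... 1917 characters left out ...]
.0072] hi [ 0.4995 -0.1984  0.1287]
tin 0.76 [342. 324.] 1314 med [0.4976 0.2832 0.0264] lo [0.4642 0.2436 0.0037] hi [0.5301 0.312  0.0289]
tin 0.62 [362. 222.] 263 med [0.4487 0.0272 0.0455] lo [ 0.4323 -0.0106  0.0181] hi [0.4948 0.0419 0.049 ]
jar 0.66 [254. 172.] 692 med [ 0.7358 -0.1391  0.0583] lo [ 0.7132 -0.1775  0.0084] hi [ 0.762  -0.1295  0.0864]
shoe_last 0.75 [221. 272.] 3074 med [0.7426 0.1928 0.0407] lo [0.6531 0.1544 0.0073] hi [0.8213 0.2051 0.074 ]
pointer 0.93 [318. 213.] 803 med [ 0.5592 -0.0168  0.0263] lo [ 0.495  -0.1082  0.0025] hi [0.5906 0.0185 0.0992]
knob_top 0.89 [317. 212.] 704 med [ 0.5589 -0.0166  0.0277] lo [ 0.4958 -0.0349  0.0212] hi [0.5891 0.0178 0.0992]
```

Run:
```python
import cv2
f=cv2.imread("pics/scene0.png")
cv2.imwrite("pics/s1.png",cv2.resize(f[140:320,150:440],None,fx=2.75,fy=2.75,interpolation=cv2.INTER_CUBIC))
f=cv2.imread("pics/side0.png")
cv2.imwrite("pics/s2.png",cv2.resize(f[90:270,240:450],None,fx=3.3,fy=3.3,interpolation=cv2.INTER_CUBIC))
```

```text
(no output)
```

View pics/s1.png

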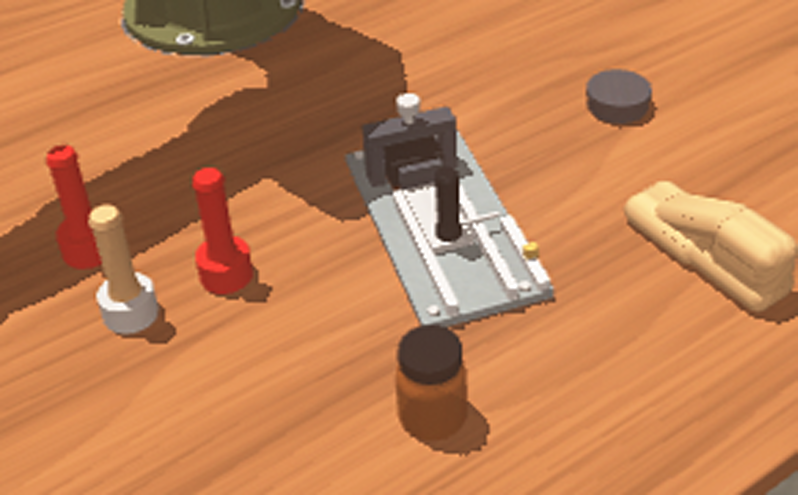

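View pics/s2.png

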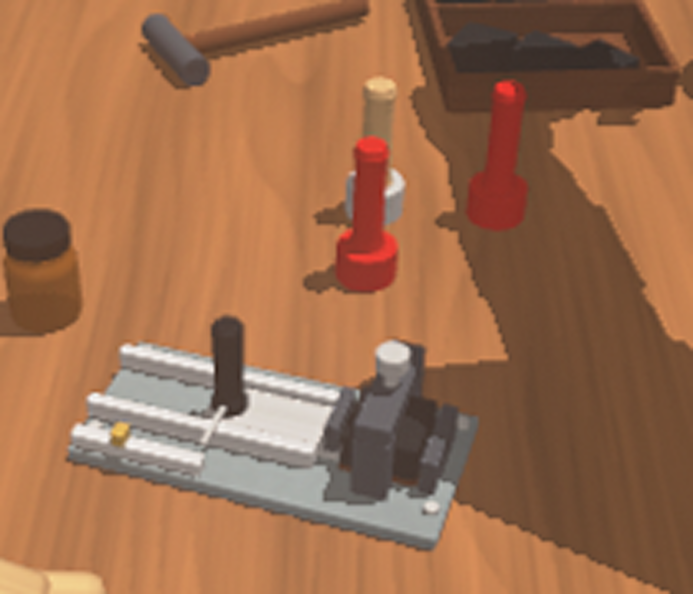

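The scene crop shows three mallet-like things. Two are red: one at scene px (232,227) and one at (176,216). The third, at (195,244), has a steel head and wooden handle, which fits the description, and this enlarged crop confirms it, so it is the target. The jig's pull direction is roughly world +x, and the brass clip is near scene px (343,231) and side px (276,222).

```bash
cat > m.py <<'E'
from h import *
np.set_printoptions(precision=4,suppress=True)
for n in("scene","side"):
    c=np.load(n+".npy"); f=cv2.imread(f"pics/{n}0.png")[...,::-1].astype(int)
    r,g,b=f[...,0],f[...,1],f[...,2]
    def box(x,y,z): return (c[...,0]>x[0])&(c[...,0]<x[1])&(c[...,1]>y[0])&(c[...,1]<y[1])&(c[...,2]>z[0])&(c[...,2]<z[1])
    def circ(m,l):
        q=c[m]; print(n,l,len(q),q.mean(0),"mid",(q.min(0)+q.max(0))/2,"ext",np.ptp(q,axis=0))
    circ(box((.42,.52),(-.36,-.26),(.124,.135)),"mallet top")
    circ(box((.42,.52),(-.36,-.26),(.028,.036)),"mallet headtop")
    circ(box((.44,.50),(-.03,.04),(.103,.112)),"punch top")
    circ(box((.55,.63),(-.06,.03),(.096,.106)),"knob top")
    circ(box((.42,.52),(-.09,.09),(.074,.082)),"bridge top")
    m=box((.55,.75),(-.05,.12),(.02,.045))&(r>g+25)&(g>b+40)
    circ(m,"clip")
    m=box((.55,.63),(0.0,.05),(.027,.036)); circ(m,"pointer")
    m=box((.40,.75),(-.12,.10),(.009,.015)); q=c[m][:,:2].astype(np.float32)
    print(n,"plate",len(q),cv2.minAreaRect(q))
    m=box((.5,.75),(-.12,.10),(.016,.030));q=c[m][:,:2].astype(np.float32)
    print(n,"rails",cv2.minAreaRect(q))
E
python3 m.py
```

```text
scene mallet top 71 [ 0.4738 -0.3216  0.1277] mid [ 0.4736 -0.3212  0.128 ] ext [0.0248 0.0241 0.0073]
scene mallet headtop 151 [ 0.4798 -0.3231  0.032 ] mid [ 0.4723 -0.3212  0.0321] ext [0.0515 0.0505 0.0076]
scene punch top 36 [0.4662 0.0056 0.1064] mid [0.4663 0.0058 0.1063] ext [0.0232 0.021  0.0062]
scene knob top 39 [ 0.5823 -0.0291  0.0998] mid [ 0.5818 -0.0288  0.1005] ext [0.0193 0.0218 0.0068]
scene bridge top 206 [0.4678 0.0046 0.0781] mid [0.4661 0.0059 0.078 ] ext [0.0502 0.0951 0.0079]
scene clip 25 [0.6574 0.0162 0.0332] mid [0.6559 0.0159 0.0323] ext [0.01   0.0155 0.0125]
scene pointer 46 [0.5821 0.0095 0.0301] mid [0.5895 0.0121 0.0308] ext [0.0736 0.0236 0.0076]
scene plate 1382 ((0.54832923412323, -0.012080550193786621), (0.13231563568115234, 0.27383387088775635), 73.29116821289062)
scene rails ((0.5907697081565857, -0.02380876988172531), (0.12200567871332169, 0.18755017220973969), 77.38134765625)
side mallet top 44 [ 0.4704 -0.3179  0.1274] mid [ 0.4704 -0.3202  0.1277] ext [0.0223 0.0285 0.0071]
side mallet headtop 49 [ 0.4633 -0.3158  0.0318] mid [ 0.4701 -0.3184  0.0319] ext [0.0498 0.0417 0.0078]
side punch top 64 [0.4641 0.0081 0.1059] mid [0.4637 0.0074 0.1058] ext [0.0225 0.027  0.0053]
side knob top 50 [ 0.5786 -0.0243  0.0992] mid [ 0.5792 -0.0247  0.099 ] ext [0.0209 0.0189 0.0053]
side bridge top 242 [0.466  0.0208 0.0779] mid [0.4649 0.0074 0.0778] ext [0.0489 0.0968 0.0075]
side clip 30 [0.6541 0.0195 0.0338] mid [0.654  0.0181 0.0318] ext [0.0102 0.013  0.0121]
side pointer 65 [0.5779 0.0096 0.0295] mid [0.5859 0.0125 0.0314] ext [0.0698 0.025  0.0089]
side plate 1736 ((0.5449778437614441, -0.010306112468242645), (0.13624708354473114, 0.2759208381175995), 73.50159454345703)
side rails ((0.5882359743118286, -0.019181378185749054), (0.11870783567428589, 0.18754450976848602), 75.11607360839844)
```

The rows are not in the units I measure in: shifts go in shares of 50 cm and turns go in shares of 120 degrees. I convert before sending: 38.2 cm / 50 = 0.764, -17.6 cm / 50 = -0.352, -60 degrees / 120 = -0.5.

Emit:
{"method": "apply_moves", "body": {"commands": [[[0.764,-0.352,0],[0,0,-0.5],-1],[[0.764,-0.352,0],[0,0,-0.5],-1],[[0.764,-0.352,0],[0,0,-0.5],-1],[[0.764,-0.352,0],[0,0,-0.5],-1],[[0.764,-0.352,0],[0,0,-0.5],-1]]}}

```text
clock: 1.62
ee_pos: [0.3072, -0.4516, 0.2484]
tool_rot: [0.0, 0.907, 0.422, 0.0]
force: [0.9, -0.8, 0.1]
gripper_width: 1.001
gripper_force: 0.0
```

```bash
cat > go.py <<'E'
import sys
from h import *
# go.py x y z yaw_of_tool_y(deg): shift (cm) and turn (deg) to there, tool down
x,y,z,a=map(float,sys.argv[1:5]); a=np.radians(a)
s=sensors.read_state(); M=rot(s["tool_rot"])
Y=np.array([np.cos(a),np.sin(a),0]); Z=np.array([0,0,-1.]); T=np.stack([np.cross(Y,Z),Y,Z],1)
print("t",s["clock"],"pos",np.round(s["ee_pos"],4),"force",np.round(s["force"],1),"w",s["gripper_width"],s["gripper_force"],"j",np.round(s["joints"],2))
print("shift",np.round(M.T@(np.array([x,y,z])-s["ee_pos"])*100,2),"turn",np.round(np.degrees(R.from_matrix(M.T@T).as_rotvec()),2))
print("tool axes\n",np.round(M,3))
E
python3 go.py .4717 -.320 .247 -16.4
```

```text
t 1.6167 pos [ 0.3072 -0.4516  0.2484] force [ 0.9 -0.8  0.1] w 1.0014461492069757 0.0 j [-0.97  0.21 -0.18  1.18  0.    1.3 ]
shift [20.66  4.12  0.15] turn [ 2.000e-02  1.000e-02 -2.368e+01]
tool axes
 [[ 0.644  0.765  0.   ]
 [ 0.765 -0.644 -0.   ]
 [-0.     0.    -1.   ]]
```

Converted, 20.7 cm / 50 = 0.414, 4.1 cm / 50 = 0.082, -23.7 degrees / 120 = -0.1975.

Emit:
{"method": "apply_moves", "body": {"commands": [[[0.414,0.082,0.002],[0,0,-0.1975],-1],[[0.414,0.082,0.002],[0,0,-0.1975],-1],[[0.414,0.082,0.002],[0,0,-0.1975],-1],[[0.414,0.082,0.002],[0,0,-0.1975],-1],[[0.414,0.082,0.002],[0,0,-0.1975],-1]]}}

```text
clock: 2.03
ee_pos: [0.4707, -0.322, 0.2476]
tool_rot: [0.0, 0.802, 0.598, 0.0]
force: [0.0, -0.8, -0.3]
gripper_width: 1.001
gripper_force: 0.0
```

```bash
python3 go.py .4717 -.320 .088 -16.4
python3 - <<'E'
from h import *
p=imaging.snapshot("wrist"); save(p,"w1.png"); print(p["fx"],p["cx"],p["cy"])
E
```

```text
t 2.0333 pos [ 0.4707 -0.322   0.2476] force [ 0.  -0.8 -0.3] w 1.0012779711477247 0.0 j [-0.6   0.26 -0.12  1.19 -0.    1.26]
shift [ 0.22  0.03 15.96] turn [ 0.03  0.02 -0.18]
tool axes
 [[ 0.285  0.958  0.   ]
 [ 0.958 -0.285 -0.   ]
 [-0.     0.001 -1.   ]]
309.70691628693146 312.9271732680458 198.72560872716625
```

View pics/w1.png

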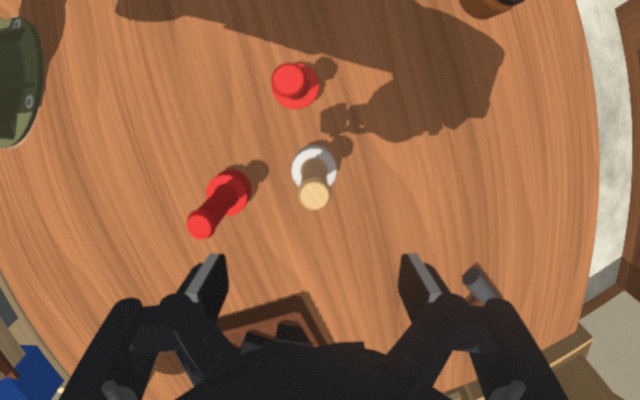

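The wrist view shows the wooden mallet at px (314,180), centred between the open fingers. The red ones at (225,200) and (295,85) are clear of the way down.

Emit:
{"method": "apply_moves", "body": {"commands": [[[0.004,0,0.08],[0,0,0],-1],[[0.004,0,0.16],[0,0,0],-1],[[0.004,0,0.24],[0,0,0],-1],[[0.004,0,0.32],[0,0,0],-1],[[0.004,0,0.32],[0,0,0],-1]]}}

```text
clock: 2.5
ee_pos: [0.4649, -0.3182, 0.08]
tool_rot: [-0.006, 0.802, 0.597, -0.002]
force: [-1.7, 1.4, -0.7]
gripper_width: 1.004
gripper_force: 0.0
```

Emit:
{"method": "apply_moves", "body": {"commands": [[[0,0,0],[0,0,0],1],[[0,0,0],[0,0,0],1],[[0,0,0],[0,0,0],1],[[0,0,0],[0,0,0],1],[[0,0,0],[0,0,0],1]]}}

```text
clock: 2.92
ee_pos: [0.4712, -0.3226, 0.0896]
tool_rot: [0.002, 0.802, 0.597, 0.001]
force: [-2.8, 0.6, 8.0]
gripper_width: 0.296
gripper_force: 10.4
```

Emit:
{"method": "apply_moves", "body": {"commands": [[[0,0,0],[0,0,0],1],[[0,0,0],[0,0,0],1],[[0,0,0],[0,0,0],1],[[0,0,0],[0,0,0],1],[[0,0,0],[0,0,0],1]]}}

```text
clock: 3.33
ee_pos: [0.471, -0.3226, 0.0897]
tool_rot: [0.002, 0.802, 0.597, 0.0]
force: [-1.2, 0.9, 7.6]
gripper_width: 0.29
gripper_force: 57.9
```

Emit:
{"method": "apply_moves", "body": {"commands": [[[0,0,-0.04],[0,0,0],1],[[0,0,-0.12],[0,0,0],1],[[0,0,-0.2],[0,0,0],1],[[0,0,-0.28],[0,0,0],1],[[0,0,-0.32],[0,0,0],1]]}}

```text
clock: 3.75
ee_pos: [0.4711, -0.3224, 0.2529]
tool_rot: [0.003, 0.802, 0.597, 0.001]
force: [0.5, -1.1, -5.1]
gripper_width: 0.288
gripper_force: 60.1
```

```bash
python3 go.py .465 0.0047 .250 -16.4
```

```text
t 3.75 pos [ 0.4711 -0.3224  0.2529] force [ 0.5 -1.1 -5.1] w 0.28771545214697625 60.11344395694323 j [-0.6   0.25 -0.12  1.19 -0.    1.26]
shift [31.16 -9.98  0.17] turn [ 0.32  0.11 -0.29]
tool axes
 [[ 0.287  0.958  0.005]
 [ 0.958 -0.287 -0.003]
 [-0.002  0.006 -1.   ]]
```

Converted, 15.5 cm / 50 = 0.31, 12 cm / 50 = 0.24.

Emit:
{"method": "apply_moves", "body": {"commands": [[[0.04,-0.012,0],[0,0,0],1],[[0.1,-0.032,0],[0,0,0],1],[[0.17,-0.054,0],[0,0,0],1],[[0.24,-0.076,0],[0,0,0],1],[[0.31,-0.1,0],[0,0,0],1]]}}

```text
clock: 4.17
ee_pos: [0.4658, -0.1573, 0.2475]
tool_rot: [-0.0, 0.803, 0.597, 0.0]
force: [1.0, 0.4, -4.0]
gripper_width: 0.289
gripper_force: 60.0
```

Converted, 15.7 cm / 50 = 0.314, 13.5 cm / 50 = 0.27.

Emit:
{"method": "apply_moves", "body": {"commands": [[[0.07,-0.022,0],[0,0,0],1],[[0.14,-0.044,0],[0,0,0],1],[[0.21,-0.066,0],[0,0,0],1],[[0.27,-0.086,0],[0,0,0],1],[[0.314,-0.1,0],[0,0,0],1]]}}

```text
clock: 4.58
ee_pos: [0.4628, 0.0086, 0.2476]
tool_rot: [-0.0, 0.802, 0.598, 0.0]
force: [0.3, -1.0, -5.1]
gripper_width: 0.292
gripper_force: 60.1
```

Emit:
{"method": "apply_moves", "body": {"commands": [[[0,0,0],[0,0,0],1],[[0,0,0],[0,0,0],1],[[0,0,0],[0,0,0],1]]}}

```text
clock: 4.83
ee_pos: [0.4635, 0.0057, 0.2474]
tool_rot: [0.0, 0.802, 0.597, -0.0]
force: [-0.0, -0.9, -5.6]
gripper_width: 0.295
gripper_force: 60.2
```

```bash
python3 go.py .465 0.0047 .250 -16.4
python3 - <<'E'
from h import *
np.set_printoptions(precision=4,suppress=True)
ims=[]
for n in("scene","side"):
    p=imaging.snapshot(n); c=cloud(p); 
    m=(np.abs(c[...,0]-.465)<.06)&(np.abs(c[...,1])<.07)&(c[...,2]>.145)&(c[...,2]<.20)
    r=p["frame"].astype(int); m&=(abs(r[...,0]-r[...,2])<25)&(r[...,0]>90)
    q=c[m]; print(n,len(q),q.min(0),q.max(0))
    ims.append(p["frame"][100:300,200:440])
cv2.imwrite("pics/hold.png",cv2.resize(np.hstack(ims)[...,::-1],None,fx=1.66,fy=1.66))
E
```

```text
t 4.8333 pos [0.4635 0.0057 0.2474] force [-0.  -0.9 -5.6] w 0.2953367670349816 60.22225690539926 j [ 0.01  0.06 -0.36  1.15 -0.    1.87]
shift [-0.05  0.17 -0.26] turn [ 0.01  0.04 -0.28]
tool axes
 [[ 0.287  0.958 -0.   ]
 [ 0.958 -0.287 -0.001]
 [-0.001  0.    -1.   ]]
scene 219 [ 0.44   -0.019   0.1587] [0.4928 0.0299 0.1929]
side 359 [ 0.4406 -0.0095  0.1585] [0.4873 0.0347 0.1922]
```

View pics/hold.png

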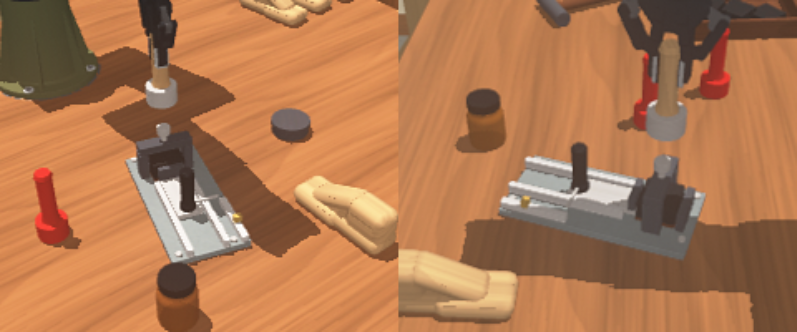

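The mallet is level, with its underside at about 0.158 and its centre within 2 mm of the punch axis. Now I drive the punch.

Converted, 6.2 cm / 50 = 0.124, 5.9 cm / 50 = 0.118.

Emit:
{"method": "apply_moves", "body": {"commands": [[[0,0,0.05],[0,0,0],1],[[0,0,0.09],[0,0,0],1],[[0,0,0.106],[0,0,0],1],[[0,0,0.118],[0,0,0],1],[[0,0,0.124],[0,0,0],1]]}}

```text
clock: 5.35
ee_pos: [0.4631, 0.0052, 0.1853]
tool_rot: [-0.0, 0.803, 0.596, -0.001]
force: [-5.9, -0.1, 3.4]
gripper_width: 0.294
gripper_force: 61.0
```

Converted, 0.3 cm / 50 = 0.006, 0.2 cm / 50 = 0.004.

Emit:
{"method": "apply_moves", "body": {"commands": [[[0,0,0.004],[0,0,0],1],[[0,0,0.006],[0,0,0],1],[[0,0,0.006],[0,0,0],1]]}}

```text
clock: 5.6
ee_pos: [0.4632, 0.0054, 0.1837]
tool_rot: [0.0, 0.802, 0.597, -0.001]
force: [-6.5, -2.1, 7.1]
gripper_width: 0.289
gripper_force: 61.9
```

```bash
python3 go.py .465 0.0047 .183 -16.4
python3 - <<'E'
from h import *
for n in("scene","side"):
    p=imaging.snapshot(n); c=cloud(p); r=p["frame"].astype(int)
    m=(np.hypot(c[...,0]-.465,c[...,1]-.007)<.033)&(c[...,2]>.085)&(c[...,2]<.14)&(abs(r[...,0]-r[...,2])<25)&(r[...,0]>90)
    q=c[m]; print(n,len(q),np.round(np.percentile(q[:,2],[1,5,50,95,99]),4))
E
```

```text
t 5.6 pos [0.4632 0.0054 0.1837] force [-6.5 -2.1  7.1] w 0.28943752860561006 61.920387348218355 j [ 0.01  0.1  -0.47  1.01 -0.    1.88]
shift [-0.01  0.19  0.07] turn [-0.    0.07 -0.32]
tool axes
 [[ 0.288  0.958 -0.   ]
 [ 0.958 -0.288 -0.001]
 [-0.001 -0.    -1.   ]]
scene 214 [0.0858 0.097  0.1164 0.1277 0.129 ]
side 331 [0.0948 0.0979 0.1175 0.1272 0.1277]
```

Converted, 0.3 cm / 50 = 0.006, 0.1 cm / 50 = 0.002.

Emit:
{"method": "apply_moves", "body": {"commands": [[[0,0,0.002],[0,0,0],1],[[0,0,0.006],[0,0,0],1],[[0,0,0.006],[0,0,0],1],[[0,0,0.006],[0,0,0],1]]}}

```text
clock: 6.03
ee_pos: [0.4636, 0.0056, 0.1834]
tool_rot: [0.001, 0.802, 0.597, 0.0]
force: [-13.7, -1.5, 30.7]
gripper_width: 0.288
gripper_force: 65.2
```

The force climbed to about 36 N net with no further travel, so the punch is on its stop. I lift off and return the mallet to its old spot.

Converted, -7 cm / 50 = -0.14, -6 cm / 50 = -0.12.

Emit:
{"method": "apply_moves", "body": {"commands": [[[0,0,-0.016],[0,0,0],1],[[0,0,-0.04],[0,0,0],1],[[0,0,-0.08],[0,0,0],1],[[0,0,-0.12],[0,0,0],1],[[0,0,-0.14],[0,0,0],1]]}}

```text
clock: 6.45
ee_pos: [0.4654, 0.006, 0.2522]
tool_rot: [0.001, 0.802, 0.597, 0.002]
force: [0.7, 0.9, -5.2]
gripper_width: 0.289
gripper_force: 60.5
```

```bash
python3 go.py .4711 -.3224 .250 -16.4
python3 - <<'E'
from h import *
for n in("scene","side"):
    p=imaging.snapshot(n); c=cloud(p)
    m=(np.hypot(c[...,0]-.465,c[...,1]-.007)<.015)&(c[...,2]>.085)&(c[...,2]<.13)
    q=c[m]; print(n,len(q),np.round(np.percentile(q[:,2],[5,50,95,99]),4))
E
```

```text
t 6.45 pos [0.4654 0.006  0.2522] force [ 0.7  0.9 -5.2] w 0.28868803308764834 60.469143526861444 j [ 0.01  0.06 -0.35  1.16  0.    1.88]
shift [-31.29   9.99   0.21] turn [ 0.23 -0.09 -0.3 ]
tool axes
 [[ 0.287  0.958  0.004]
 [ 0.958 -0.287  0.   ]
 [ 0.002  0.004 -1.   ]]
scene 64 [0.0922 0.1047 0.1084 0.1094]
side 102 [0.093  0.1042 0.1078 0.1086]
```

Punch is back up. Moving across.

Converted, -15.5 cm / 50 = -0.31, -12 cm / 50 = -0.24.

Emit:
{"method": "apply_moves", "body": {"commands": [[[-0.04,0.012,0],[0,0,0],1],[[-0.1,0.032,0],[0,0,0],1],[[-0.17,0.054,0],[0,0,0],1],[[-0.24,0.076,0],[0,0,0],1],[[-0.31,0.1,0],[0,0,0],1]]}}

```text
clock: 6.97
ee_pos: [0.4664, -0.1581, 0.2481]
tool_rot: [-0.001, 0.802, 0.597, -0.0]
force: [1.1, -0.0, -4.3]
gripper_width: 0.288
gripper_force: 60.3
```

Converted, -15.8 cm / 50 = -0.316, 4.3 cm / 50 = 0.086.

Emit:
{"method": "apply_moves", "body": {"commands": [[[-0.07,0.022,0],[0,0,0],1],[[-0.14,0.044,0],[0,0,0],1],[[-0.21,0.066,0],[0,0,0],1],[[-0.27,0.086,0],[0,0,0],1],[[-0.316,0.1,0],[0,0,0],1]]}}

```text
clock: 7.38
ee_pos: [0.469, -0.3252, 0.2476]
tool_rot: [-0.0, 0.803, 0.596, -0.0]
force: [0.7, -0.3, -4.0]
gripper_width: 0.29
gripper_force: 60.2
```

Converted, 13 cm / 50 = 0.26, 11 cm / 50 = 0.22.

Emit:
{"method": "apply_moves", "body": {"commands": [[[0,0,0],[0,0,0],1],[[0,0,0.06],[0,0,0],1],[[0,0,0.14],[0,0,0],1],[[0,0,0.22],[0,0,0],1],[[0,0,0.26],[0,0,0],1]]}}

```text
clock: 7.8
ee_pos: [0.4666, -0.3202, 0.1134]
tool_rot: [-0.003, 0.802, 0.597, -0.001]
force: [-0.4, 0.8, -5.6]
gripper_width: 0.285
gripper_force: 60.4
```

```bash
python3 go.py .4711 -.3224 .0893 -16.4
```

```text
t 7.8 pos [ 0.4666 -0.3202  0.1134] force [-0.4  0.8 -5.6] w 0.2852378717932982 60.397763038636185 j [-0.6   0.35 -0.32  0.91  0.    1.26]
shift [-0.09  0.51  2.41] turn [-0.39 -0.14 -0.3 ]
tool axes
 [[ 0.287  0.958 -0.006]
 [ 0.958 -0.287  0.004]
 [ 0.003 -0.007 -1.   ]]
```

Converted, 2.4 cm / 50 = 0.048, 2 cm / 50 = 0.04.

Emit:
{"method": "apply_moves", "body": {"commands": [[[0,0,0.012],[0,0,0],1],[[0,0,0.028],[0,0,0],1],[[0,0,0.04],[0,0,0],1],[[0,0,0.048],[0,0,0],1],[[0,0,0.048],[0,0,0],1]]}}

```text
clock: 8.22
ee_pos: [0.4702, -0.3228, 0.0957]
tool_rot: [0.001, 0.802, 0.597, 0.0]
force: [0.4, -0.6, -5.6]
gripper_width: 0.293
gripper_force: 60.5
```

Converted, 0.4 cm / 50 = 0.008, 0.2 cm / 50 = 0.004.

Emit:
{"method": "apply_moves", "body": {"commands": [[[0,0,0.004],[0,0,0],1],[[0,0,0.008],[0,0,0],1],[[0,0,0.008],[0,0,0],1],[[0,0,0.008],[0,0,0],1]]}}

```text
clock: 8.55
ee_pos: [0.4698, -0.3227, 0.0917]
tool_rot: [0.0, 0.802, 0.597, 0.0]
force: [-0.2, 0.5, -5.6]
gripper_width: 0.287
gripper_force: 60.5
```

Converted, 0.25 cm / 50 = 0.005, 0.2 cm / 50 = 0.004.

Emit:
{"method": "apply_moves", "body": {"commands": [[[0,0,0.002],[0,0,0],1],[[0,0,0.004],[0,0,0],1],[[0,0,0.004],[0,0,0],1],[[0,0,0.005],[0,0,0],1],[[0,0,0.005],[0,0,0],1]]}}

```text
clock: 8.97
ee_pos: [0.4699, -0.3227, 0.0897]
tool_rot: [0.0, 0.802, 0.597, 0.0]
force: [-2.3, 1.6, 4.3]
gripper_width: 0.289
gripper_force: 61.6
```

Converted, -0.1 cm / 50 = -0.002.

Emit:
{"method": "apply_moves", "body": {"commands": [[[0,0,-0.002],[0,0,0],-1],[[0,0,-0.002],[0,0,0],-1],[[0,0,-0.002],[0,0,0],-1],[[0,0,-0.002],[0,0,0],-1],[[0,0,-0.002],[0,0,0],-1]]}}

```text
clock: 9.38
ee_pos: [0.4697, -0.3226, 0.0898]
tool_rot: [0.0, 0.802, 0.597, 0.0]
force: [-0.3, 0.8, -0.4]
gripper_width: 0.974
gripper_force: 0.0
```

Converted, -14 cm / 50 = -0.28, -10 cm / 50 = -0.2.

Emit:
{"method": "apply_moves", "body": {"commands": [[[0,0,0],[0,0,0],-1],[[0,0,-0.04],[0,0,0],-1],[[0,0,-0.12],[0,0,0],-1],[[0,0,-0.2],[0,0,0],-1],[[0,0,-0.28],[0,0,0],-1]]}}

```text
clock: 9.8
ee_pos: [0.469, -0.3221, 0.231]
tool_rot: [-0.001, 0.802, 0.597, -0.0]
force: [1.7, -1.4, -0.3]
gripper_width: 0.998
gripper_force: 0.0
```

```bash
python3 go.py .5804 -.0270 .235 -16.4
python3 - <<'E'
from h import *
for n in("scene","side"):
    p=imaging.snapshot(n); c=cloud(p)
    for lo,hi in((.124,.135),(.028,.036)):
        m=(np.hypot(c[...,0]-.4717,c[...,1]+.32)<.04)&(c[...,2]>lo)&(c[...,2]<hi)
        q=c[m]; print(n,len(q),np.round((q.min(0)+q.max(0))/2,4))
E
```

```text
t 9.8 pos [ 0.469  -0.3221  0.231 ] force [ 1.7 -1.4 -0.3] w 0.9979791216802654 0.0 j [-0.6   0.26 -0.15  1.15 -0.    1.26]
shift [31.47  2.19 -0.39] turn [-0.07 -0.02 -0.29]
tool axes
 [[ 0.287  0.958 -0.001]
 [ 0.958 -0.287  0.001]
 [ 0.    -0.001 -1.   ]]
scene 73 [ 0.472  -0.3216  0.1276]
scene 146 [ 0.4734 -0.3217  0.0321]
side 44 [ 0.469  -0.3208  0.1282]
side 46 [ 0.4699 -0.3168  0.0319]
```

Mallet stands upright and released. Now to the knob.

Converted, 20 cm / 50 = 0.4, 1.4 cm / 50 = 0.028.

Emit:
{"method": "apply_moves", "body": {"commands": [[[0.08,0.006,-0.008],[0,0,0],-1],[[0.16,0.01,-0.008],[0,0,0],-1],[[0.24,0.016,-0.008],[0,0,0],-1],[[0.32,0.022,-0.008],[0,0,0],-1],[[0.4,0.028,-0.008],[0,0,0],-1]]}}

```text
clock: 10.32
ee_pos: [0.5407, -0.1333, 0.2337]
tool_rot: [0.0, 0.802, 0.597, 0.0]
force: [-0.1, 0.0, 0.2]
gripper_width: 1.006
gripper_force: 0.0
```

Converted, 11.5 cm / 50 = 0.23, 8 cm / 50 = 0.16.

Emit:
{"method": "apply_moves", "body": {"commands": [[[0.08,0.006,0],[0,0,0],-1],[[0.16,0.01,0],[0,0,0],-1],[[0.23,0.016,0],[0,0,0],-1],[[0.23,0.016,0],[0,0,0],-1],[[0.23,0.016,0],[0,0,0],-1]]}}

```text
clock: 10.73
ee_pos: [0.5814, -0.0253, 0.2332]
tool_rot: [-0.0, 0.801, 0.598, -0.0]
force: [0.1, -0.3, 0.3]
gripper_width: 0.998
gripper_force: 0.0
```

```bash
python3 go.py .5804 -.0270 .080 -16.4
```

```text
t 10.7333 pos [ 0.5814 -0.0253  0.2332] force [ 0.1 -0.3  0.3] w 0.998153848884209 0.0 j [-0.04  0.29 -0.12  1.17 -0.    1.82]
shift [-0.18 -0.04 15.32] turn [-0.03  0.02 -0.08]
tool axes
 [[ 0.284  0.959 -0.001]
 [ 0.959 -0.284 -0.   ]
 [-0.    -0.001 -1.   ]]
```

Emit:
{"method": "apply_moves", "body": {"commands": [[[-0.004,0,0.08],[0,0,0],-1],[[-0.004,0,0.16],[0,0,0],-1],[[-0.004,0,0.24],[0,0,0],-1],[[-0.004,0,0.308],[0,0,0],-1],[[-0.004,0,0.308],[0,0,0],-1]]}}

```text
clock: 11.15
ee_pos: [0.5745, -0.0302, 0.0729]
tool_rot: [-0.004, 0.803, 0.596, -0.005]
force: [-1.5, 0.1, -0.7]
gripper_width: 1.002
gripper_force: 0.0
```

Emit:
{"method": "apply_moves", "body": {"commands": [[[0,0,0],[0,0,0],1],[[0,0,0],[0,0,0],1],[[0,0,0],[0,0,0],1],[[0,0,0],[0,0,0],1],[[0,0,0],[0,0,0],1]]}}

```text
clock: 11.57
ee_pos: [0.5819, -0.0292, 0.0819]
tool_rot: [0.001, 0.802, 0.597, 0.001]
force: [-5.3, 1.2, 4.4]
gripper_width: 0.3
gripper_force: 2.3
```

Emit:
{"method": "apply_moves", "body": {"commands": [[[0,0,0],[0,0,0],1],[[0,0,0],[0,0,0],1],[[0,0,0],[0,0,0],1],[[0,0,0],[0,0,0],1],[[0,0,0],[0,0,0],1]]}}

```text
clock: 11.98
ee_pos: [0.5812, -0.029, 0.082]
tool_rot: [0.001, 0.802, 0.597, 0.001]
force: [-3.1, -0.3, 9.1]
gripper_width: 0.254
gripper_force: 58.4
```

```bash
python3 go.py .6372 -.0437 .080 -16.4
```

```text
t 11.9833 pos [ 0.5812 -0.029   0.082 ] force [-3.1 -0.3  9.1] w 0.2538183009919075 58.43416012823582 j [-0.05  0.4  -0.33  0.84  0.    1.81]
shift [0.19 5.79 0.21] turn [ 0.11 -0.03 -0.28]
tool axes
 [[ 0.287  0.958  0.002]
 [ 0.958 -0.287 -0.   ]
 [ 0.001  0.002 -1.   ]]
```

Converted, 5 cm / 50 = 0.1, 4 cm / 50 = 0.08.

Emit:
{"method": "apply_moves", "body": {"commands": [[[0,0.02,0],[0,0,0],1],[[0,0.04,0],[0,0,0],1],[[0,0.06,0],[0,0,0],1],[[0,0.08,0],[0,0,0],1],[[0,0.1,0],[0,0,0],1]]}}

```text
clock: 12.4
ee_pos: [0.6278, -0.0426, 0.082]
tool_rot: [-0.001, 0.802, 0.597, 0.0]
force: [-9.6, 3.6, 13.4]
gripper_width: 0.259
gripper_force: 59.2
```

Converted, 0.6 cm / 50 = 0.012, 0.3 cm / 50 = 0.006.

Emit:
{"method": "apply_moves", "body": {"commands": [[[0,0.006,0],[0,0,0],1],[[0,0.012,0],[0,0,0],1],[[0,0.012,0],[0,0,0],1],[[0,0.012,0],[0,0,0],1]]}}

```text
clock: 12.73
ee_pos: [0.6333, -0.0443, 0.082]
tool_rot: [-0.001, 0.802, 0.597, 0.0]
force: [-8.6, 2.5, 12.9]
gripper_width: 0.258
gripper_force: 59.4
```

```bash
python3 go.py .6372 -.0437 .080 -16.4
cat > pt.py <<'E'
from h import *
np.set_printoptions(precision=4,suppress=True)
a=np.radians(-16.4); u=np.array([np.cos(a),np.sin(a)]); v=np.array([-u[1],u[0]])
ims=[]
for n in("scene","side"):
    p=imaging.snapshot(n); c=cloud(p); f=p["frame"].astype(int)
    d=c[...,:2]-np.array([.465,.0067]); s=d@u; t=d@v; z=c[...,2]
    clip=(f[...,0]>f[...,2]+60)&(f[...,1]>f[...,2]+30)&(s>.14)&(s<.21)&(t>.045)&(t<.08)&(z>.025)&(z<.045)
    ptr=(s>.155)&(s<.20)&(t>.016)&(t<.052)&(z>.027)&(z<.04)&~clip
    for l,m in(("clip",clip),("ptr",ptr)):
        if m.any(): print(n,l,m.sum(),"s",s[m].min(),np.median(s[m]),s[m].max(),"t",t[m].min(),t[m].max(),"z",np.median(z[m]))
    vv,uu=np.where(clip) if clip.any() else ([200],[320]); y,x=int(np.mean(vv)),int(np.mean(uu))
    ims.append(cv2.resize(p["frame"][y-30:y+30,x-40:x+40],(400,300),interpolation=cv2.INTER_CUBIC))
cv2.imwrite("pics/"+__import__("sys").argv[1],np.hstack(ims)[...,::-1])
E
python3 pt.py p1.png
```

```text
t 12.7333 pos [ 0.6333 -0.0443  0.082 ] force [-8.6  2.5 12.9] w 0.25817264243213645 59.41877530887723 j [-0.07  0.49 -0.19  0.9   0.    1.79]
shift [0.17 0.36 0.2 ] turn [-0.07 -0.07 -0.26]
tool axes
 [[ 0.287  0.958 -0.001]
 [ 0.958 -0.287  0.002]
 [ 0.001 -0.001 -1.   ]]
scene clip 30 s 0.1753218141489218 0.18293166752458195 0.18521545853743523 t 0.05593083702582459 0.06991105390498964 z 0.03441606374996592
scene ptr 60 s 0.1560521454495527 0.17697419201239803 0.19960863670651743 t 0.016949812527700087 0.05168494200354007 z 0.030079461678170716
side clip 26 s 0.17354335494144535 0.17755514364629552 0.1822423863436399 t 0.0587341307737835 0.07232248065054354 z 0.034576271207428344
side ptr 66 s 0.15556792412665674 0.17510203691599588 0.19993066522710412 t 0.01641495051860314 0.05118310877194753 z 0.029334742990991258
```

View pics/p1.png

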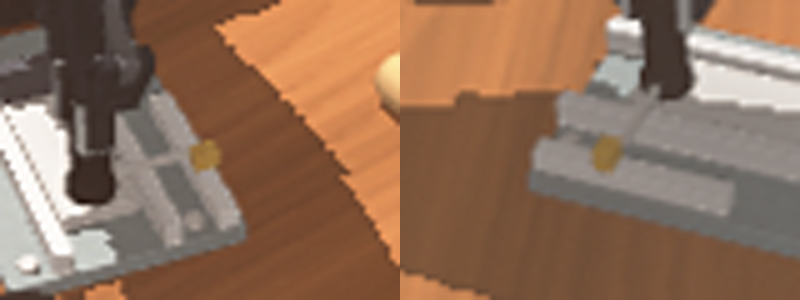

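The crops show the pointer, at (150,160) left and (635,115) right, just short of the clip at (205,155) and (607,153). The gap along the pull is about 3–4 mm, so I pull that much more.

Converted, 0.4 cm / 50 = 0.008, 0.2 cm / 50 = 0.004.

Emit:
{"method": "apply_moves", "body": {"commands": [[[0,0.004,0],[0,0,0],1],[[0,0.008,0],[0,0,0],1],[[0,0.008,0],[0,0,0],1],[[0,0.008,0],[0,0,0],1]]}}

```text
clock: 13.17
ee_pos: [0.6368, -0.0453, 0.0819]
tool_rot: [-0.001, 0.802, 0.597, -0.0]
force: [-9.8, 3.3, 14.2]
gripper_width: 0.256
gripper_force: 59.4
```

```bash
python3 go.py .6372 -.0437 .080 -16.4; sed -i 's/(s>.155)&(s<.20)&(t>.016)/(s>.165)\&(s<.19)\&(t>.026)/; s/(t<.052)/(t<.05)/' pt.py; python3 pt.py p2.png
```

```text
t 13.1667 pos [ 0.6368 -0.0453  0.0819] force [-9.8  3.3 14.2] w 0.25638042630876345 59.41308427602053 j [-0.07  0.49 -0.18  0.9   0.    1.79]
shift [ 0.16 -0.01  0.19] turn [-0.1  -0.07 -0.26]
tool axes
 [[ 0.287  0.958 -0.001]
 [ 0.958 -0.287  0.002]
 [ 0.001 -0.002 -1.   ]]
scene clip 30 s 0.17350041008911168 0.18355794504424033 0.186606337206536 t 0.05573632103354148 0.07017228240186552 z 0.034446931748235265
scene ptr 32 s 0.16500494695912638 0.17996324786787565 0.18803127084001908 t 0.026295055060252724 0.04838003270719875 z 0.03073757148560813
side clip 26 s 0.17354286164023303 0.17701659264193645 0.18231028253286832 t 0.059976960460948296 0.07185323338912963 z 0.03361385533019351
side ptr 34 s 0.16556357179089445 0.177021809054787 0.18875154407555003 t 0.026861850578489586 0.048851987574005294 z 0.028989204335440222
```

View pics/p2.png

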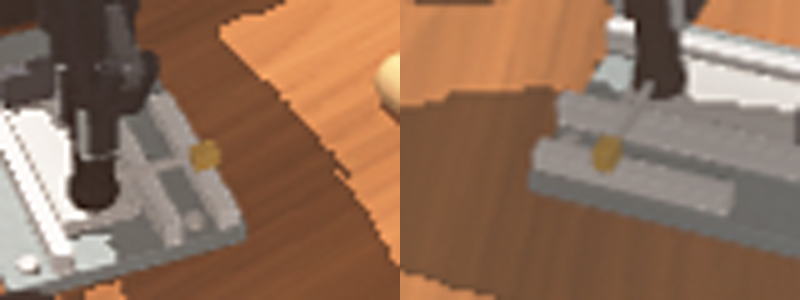

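The pointer now meets the clip in both views: 0.180 against 0.180 (scene) and 0.177 against 0.178 (side). I let it settle and hand in.

Emit:
{"method": "apply_moves", "body": {"commands": [[[0,0,0],[0,0,0],1],[[0,0,0],[0,0,0],1],[[0,0,0],[0,0,0],1]]}}

```text
clock: 13.52
ee_pos: [0.6368, -0.0453, 0.082]
tool_rot: [-0.001, 0.802, 0.597, -0.0]
force: [-9.6, 3.0, 14.4]
gripper_width: 0.26
gripper_force: 59.4
```

```bash
python3 -c "
from station import ticket
print(ticket.finish_job())"
```

```text
the job is handed in; nothing more can be done
None
```

The job is handed in at about 13.5 s, with no verdict returned: the mallet drove the punch to its stop and it sprang back, the mallet stands upright and released on the bench, and the gripper is holding the slide with its pointer within about 1 mm of the brass mark by camera measurement.

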